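# Raise a bottle on the cam lift of a labelling stand

## Robot

A 6-joint arm with a two-finger parallel gripper is mounted at the origin on a cart in front of the work surface, level with it; the furniture and walls round the work are solid. World frame = base frame: x ahead of the robot, y to its left, z up, the work surface at z = 0. Lengths are in m, angles in rad, forces in N, time in s.
With the tool pointing down it reaches from about 0.35 to 0.775 m from the base axis. Payload 7.3 kg.
Tool frame: the origin (TCP) lies at the very end of the fingers, on their centre line; the grasp point (between the pads) lies 19 mm behind it; z points along the fingers, x is the direction in which the jaws open and shut, and the axes are right-handed (so a half turn about z gives the same grasp; the last joint's range is limited). The gripper opens to 92 mm and grips with 3 to 60 N. Pads are 19 mm wide; open, the fingers measure 130 mm over their backs; the gripper's body (75 mm by 190 mm) begins 47 mm behind the grasp point.
Start: joints at [-0.146, 0.342, 1.524, -0, 1.275, -0.146], TCP at [0.525, 0, 0.227] pointing down, gripper open.
Joint ranges: [-2.53, 2.53], [-0.77, 2.02], [0.04, 2.7], [-1, 4.14], [0.28, 2.66], [-3.11, 3.11]. Speed limits (rad/s): [2.57, 2.57, 3.14, 3.14, 3.14, 3.14].

## Interface

Orientations are given as [roll, pitch, yaw] about the fixed x, y, z axes, in that order (R = Rz(yaw) Ry(pitch) Rx(roll)).
In Python, from cell import observe, read_camera, camera_params, hand_in gives the robot as it stands.
- The arm moves only by the tool apply_moves, never from a script. Its argument "increments" is a list of rows, each an object with "grip": the opening, from 0 (shut) to 1 (fully open); "linear": the shift along the world's x, y, z in mm, a list of three; "turn": the turn, a rotation vector about the world's x, y, z in units of 6 degrees (1.0 is 6 degrees), a list of three. A call has 1 to 10 rows; each row is the pose to reach, as a shift and turn from the pose commanded when the call began; what a row does not reach only later rows make up. A row lasts 1/10 s, in which the tool goes at most 50 mm and 8.59 degrees, less where a joint would pass 70% of its speed; a pose out of reach is approached as far as the arm can. A call with a gripper value outside its range is refused whole. The fingers move at their own pace and stop on an object; "grip_force" is the grip in N (left out, the last holds). Time passes only in rows, so rows that repeat a pose let the fingers close. It gives the time, the measured TCP pose, the force and the opening at its end, in the units of the state.
- observe(): the state, without advancing time (a new reading comes with each control period).
- read_camera(name): name is "scene" or "side" or "wrist"; returns the picture (384x512x3 uint8, red, green, blue); there is no depth.
- camera_params(name): a dict with "camera_matrix" (3x3 intrinsics, pixels), "world_to_cam" (4x4, takes a point from world to camera coordinates); the wrist camera has in their place "hand_eye" (4x4, takes a point from camera to tool coordinates, whose origin is the TCP and whose axes are the tool frame's). Camera axes: x right, y up, looking along -z (the intrinsics and any distortion apply to the point x, -y, -z); pixel columns grow to the right and rows downward; lengths in m; the calibration is good to about 2 mm. A picture is of the moment at which its call begins: read the wrist's pose just before it. camera_params takes no time and is no camera call.
- hand_in(): hands the job in, once; it reports no verdict.
The state is a dict: "time": time; "qpos": joint angles; "qvel": joint speeds; "joint_efforts": joint torques, N m; "tool_pos": TCP position; "tool_rot": TCP orientation; "contact_force": force on the tool from outside, world axes, zero at the start; "torque": the same for the moment, N m; "opening": finger opening in m.
Only numpy, scipy, OpenCV 4.12 (cv2) and the standard library are available. Lean on these libraries where they do the work, as an engineer would, in place of code of your own. Each camera call takes 0.05 s, during which the arm holds its last target.

## Task

Take the amber dropper bottle (not the black one) and set it down upright, without dropping it, in the middle of the round rubber disc on the labelling stand's lift plate while the lever is still down, and let go of it. Then swing the stand's cam lever, the one with the red grip, to the highest lift point, where the lever stands straight up, and keep holding it there: the lever is sprung and falls back when let go, so the program finishes while still holding the lever, with the bottle standing free on the raised plate. Leave the black bottle and the other things on the worktop where they are.

Things in the scene. Friction and masses are not known exactly. Their poses are not given: they have to be found in the camera images.
- amber_bottle: Loose amber glass dropper bottle with a picture label and a black rubber bulb, round, 33 mm diameter, 102 mm tall, about 80 g, standing on the worktop. Origin: centre of its underside; z up along the bottle. It can be gripped across the body from above, about 45 to 60 mm above its underside.
- black_bottle: Loose all-black dropper bottle, 33 mm diameter, 108 mm tall, standing 100 to 230 mm from the amber one (the two may have changed places). Not to be moved. Origin: centre of its underside.
- label_stand: Fixed grey labelling stand, base 116 x 136 mm. Origin on the worktop under the lift plate's centre; yaw varies. x points away from the robot's side, y left, z up. A thin rod 70 mm to +y of the plate's centre reaches 140 mm above the worktop; its red pointer's tip is 46 mm from the plate's centre, so a gripper closing along the stand's x clears it best. The lever is on the -y side.
- plate_top (a point): Centre of the top of the lift plate (aluminium, 106 mm along x, 90 mm along y, with a black rubber disc of 72 mm diameter in the middle), where the bottle is to stand; axes as the stand's. About 89 mm above the worktop with the lever down and 99 mm at the highest lift.
- cam_lever (a joint): Angle of the sprung cam lever about its horizontal shaft (the stand's y axis), rad. 0: at rest on its stop, leaning 1.10 rad from upright towards the stand's -x (robot side); grows as it swings up and away from the robot. 1.10: straight up, highest lift (plate 10 mm above rest). It turns on to 1.60, the plate sinking again. Its spring pulls it back to 0 with 1.5 to 3 N at the grip.
- lever_grip (a point): Red round grip bar at the lever's end, 18 mm diameter, 60 mm long, horizontal along the stand's y, free above and on both sides. Origin: its middle, 90 mm from the shaft axis, 89 mm above the worktop at rest, 138 mm with the lever up; its z points along the lever away from the shaft. Fixed to the lever, so it turns in the fingers. The steel lever bar lies 33 to 41 mm to +y of its middle.
- lever_axis (a point): Fixed point on the lever's shaft axis, abreast of the middle of the red grip, 48 mm above the worktop; axes as the stand's. The middle of the grip moves on a circle of radius 90 mm about this point in the stand's x-z plane.
- cream_pot: Round pot with an orange lid, 60 mm diameter, 38 mm tall, loose bystander; leave it alone. Origin: centre of its underside.
- cotton_stack: Stack of white cotton pads, 59 mm diameter, 41 mm tall, loose bystander; leave it alone. Origin: centre of its underside.
- strip_roll: White paper roll standing on end, 67 mm diameter, 70 mm tall, loose bystander to the right; leave it alone. Origin: centre of its underside.

How it is judged:
On the way:
1. the amber bottle stands upright and released in the middle of the rubber disc, the lever still down (horizontal distance between amber_bottle and plate_top below 0.02 m and z of amber_bottle in the frame of plate_top between -0.004 and 0.004 m and angle between amber_bottle's own z axis and vertical below 0.1 rad and linear speed of amber_bottle below 0.02 m/s and contact force between the fingers and amber_bottle below 0.05 N and value of joint cam_lever below 0.15 rad), for 0.2 s.
At the end, for the whole second after the job is handed in: The robot's fingers hold the lever (more than 0.5 N) with the lever at rest within 0.12 rad (7 degrees) of straight up, its highest lift; the amber bottle stands untouched and upright (within 0.1 rad) on the raised plate, its middle within 20 mm of the disc's centre (value of joint cam_lever between 0.98 and 1.22 rad and velocity of joint cam_lever between -0.05 and 0.05 rad/s and height (world z) of plate_top above 0.097 m and contact force between the fingers and cam_lever above 0.5 N and horizontal distance between amber_bottle and plate_top below 0.02 m and z of amber_bottle in the frame of plate_top between -0.004 and 0.004 m and angle between amber_bottle's own z axis and vertical below 0.1 rad and linear speed of amber_bottle below 0.02 m/s and contact force between each of the arm, the fingers and amber_bottle below 0.05 N); the arm keeps its last pose, push and grip.
It fails at once if the amber bottle is tipped over (more than 0.5 rad) (angle between amber_bottle's own z axis and vertical above 0.5 rad).
It fails at once if the amber bottle is dropped onto the plate (let go more than 15 mm above it) (horizontal distance between amber_bottle and plate_top below 0.06 m and z of amber_bottle in the frame of plate_top above 0.015 m and contact force between the fingers and amber_bottle below 0.01 N).
It fails at once if the black bottle, cream pot, cotton pads or paper roll is moved more than 30 mm (distance of any of black_bottle, cream_pot, cotton_stack, strip_roll from where it was at the start of the episode above 0.03 m).
It also fails if it takes over 56 s, if anything falls off the work surface, if the arm or the gripper's body presses on something with over 40 N, if the wrist force passes 120 N, or if a joint passes its speed limit or range.

## Working session

There is one attempt and no reset: what is moved stays moved. The work goes in short steps, Python scripts to look and compute and a tool call to move; the robot and the scene stay as the last step left them, time stands still between calls to the robot, and variables do not carry over. Pictures are saved under pics/ and viewed, and the job is handed in when it is done.

Besides the shell and the picture viewer there is one more tool, called by a JSON object that holds its "name" and its "arguments", one argument or row to a line. apply_moves: Moves the arm, as the interface text tells. Its arguments: {"type":"object","properties":{"increments":{"type":"array","items":{"type":"object","properties":{"grip":{"type":"number"},"linear":{"type":"array","items":{"type":"number"}},"turn":{"type":"array","items":{"type":"number"}}}}},"grip_force":{"type":"number"}},"required":["increments"]}

```bash
mkdir -p pics; ls
cat > h.py <<'E'
import numpy as np, cv2, pickle
from cell import observe, read_camera, camera_params
def snap(name,fn):
    o=observe(); im=read_camera(name); cv2.imwrite('pics/'+fn+'.png',im[:,:,::-1]); pickle.dump((o,camera_params(name)),open('pics/'+fn+'.pkl','wb')); return im,o
def Rrpy(r):
    from scipy.spatial.transform import Rotation as R
    return R.from_euler('xyz',r).as_matrix()
def cam(fn):
    o,p=pickle.load(open('pics/'+fn+'.pkl','rb')); K=np.array(p['camera_matrix'])
    if 'world_to_cam' in p: c2w=np.linalg.inv(np.array(p['world_to_cam']))
    else:
        T=np.eye(4);T[:3,:3]=Rrpy(o['tool_rot']);T[:3,3]=o['tool_pos'];c2w=T@np.array(p['hand_eye'])
    return K,c2w,p
def ray(fn,u,v):
    K,c2w,p=cam(fn); d=np.linalg.inv(K)@[u,v,1]; d=c2w[:3,:3]@[d[0],-d[1],-d[2]]
    return c2w[:3,3],d/np.linalg.norm(d)
def onz(fn,u,v,z):
    o,d=ray(fn,u,v); return o+d*(z-o[2])/d[2]
def tri(obs):
    A=0;b=0;L=[]
    for fn,u,v in obs:
        o,d=ray(fn,u,v);P=np.eye(3)-np.outer(d,d);A=A+P;b=b+P@o;L.append((o,P))
    x=np.linalg.solve(A,b); return x,[np.linalg.norm(P@(x-o)) for o,P in L]
def proj(fn,X):
    K,c2w,p=cam(fn); c=np.linalg.inv(c2w)@np.append(X,1); q=K@[c[0],-c[1],-c[2]]; return q[:2]/q[2]
E
python3 - <<'E'
from h import *
for n in ['scene','side','wrist']:
    im,o=snap(n,n+'0'); print(n,{k:(np.round(v,4).tolist()) for k,v in camera_params(n).items() if not isinstance(v,str)})
print(observe())
E
```

```text
pics
scene {'camera_matrix': [[387.2784, 0.0, 251.5253], [0.0, 387.2784, 193.8685], [0.0, 0.0, 1.0]], 'world_to_cam': [[0.797, -0.6037, -0.0143, -0.4067], [0.3164, 0.3973, 0.8614, -0.1611], [-0.5144, -0.6911, 0.5077, -1.2252], [0.0, 0.0, 0.0, 1.0]]}
side {'camera_matrix': [[478.9519, 0.0, 257.7203], [0.0, 478.9519, 184.3934], [0.0, 0.0, 1.0]], 'world_to_cam': [[-0.9799, -0.1996, -0.0022, 0.4157], [0.1113, -0.5556, 0.8239, -0.1466], [-0.1657, 0.8071, 0.5667, -1.4625], [0.0, 0.0, 0.0, 1.0]]}
wrist {'camera_matrix': [[296.7218, 0.0, 254.9757], [0.0, 296.7218, 193.5495], [0.0, 0.0, 1.0]], 'hand_eye': [[1.0, -0.0001, -0.0007, 0.0006], [-0.0003, -0.9605, -0.2784, -0.0756], [-0.0007, 0.2784, -0.9605, -0.1583], [0.0, 0.0, 0.0, 1.0]]}
{'time': 0.15, 'qpos': array([-1.46002293e-01,  3.42577800e-01,  1.52473595e+00,  2.77843727e-06,
        1.27540436e+00, -1.46018771e-01]), 'qvel': array([ 0.00054787, -0.00192485, -0.00114438, -0.00188284, -0.00098583,
        0.0004748 ]), 'joint_efforts': array([ 7.52666965e-04, -4.31470585e+01, -2.44352603e+01,  7.18239485e-02,
        5.38185902e-02, -1.32920518e-04]), 'tool_pos': array([5.24721977e-01, 6.27920770e-05, 2.26218282e-01]), 'tool_rot': array([-3.14142627e+00,  1.11309276e-03,  1.57600955e-05]), 'contact_force': array([ 1.03974749,  0.71371347, -0.54782374]), 'torque': array([ 0.0203779 ,  0.05001892, -0.01146713]), 'opening': 0.09219099864237676}
```

View pics/scene0.png

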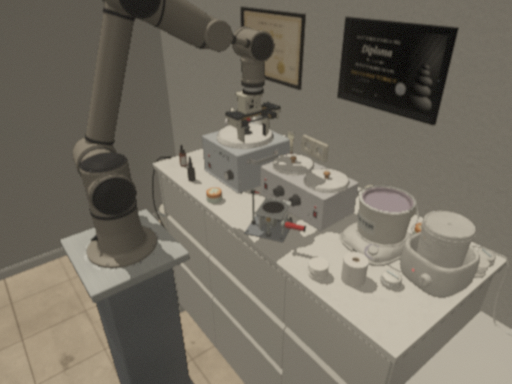

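View pics/side0.png

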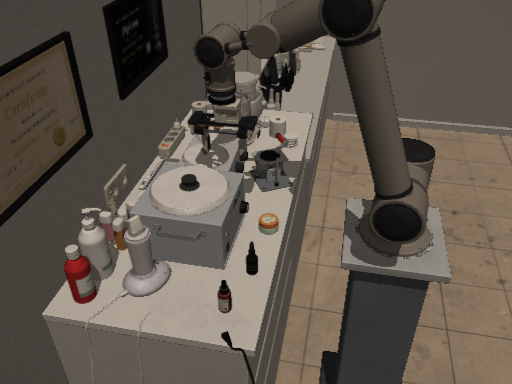

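View pics/wrist0.png

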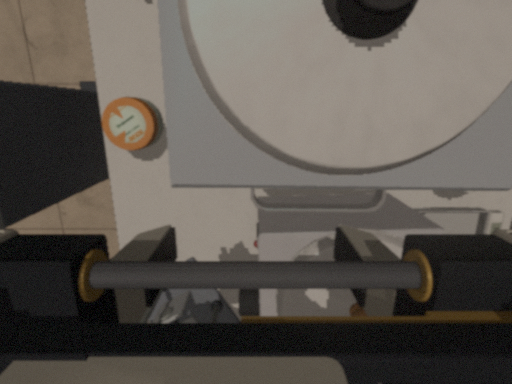

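Run:
```python
from h import *
a=cv2.imread('pics/side0.png');b=cv2.imread('pics/scene0.png')
x=cv2.resize(a[120:330,190:320],None,fx=3,fy=3,interpolation=2)[:600]; y=cv2.resize(b[140:250,150:320],None,fx=4,fy=4,interpolation=2)
cv2.imwrite('pics/za.png',x);cv2.imwrite('pics/zb.png',y)
print('amber base',onz('side0',225,310,0),'black',onz('side0',252,271,0),'pot',onz('side0',269,230,0))
print('amber top tri',tri([('side0',224,282),('scene0',182,147)]))
print('pot lid', tri([('side0',269,218),('scene0',214,191)]))
print('grip', tri([('side0',281,139),('scene0',295,226)]))
print('disc', tri([('side0',268,158),('scene0',273,209)]))
```

```text
amber base [0.42841503 0.39522741 0.        ] black [3.90209410e-01 2.46580017e-01 1.11022302e-16] pot [0.37581764 0.06393726 0.        ]
amber top tri (array([0.42891768, 0.38406394, 0.08749055]), [np.float64(0.0015216619448837046), np.float64(0.0015216619448833635)])
pot lid (array([0.37736328, 0.05270963, 0.03720895]), [np.float64(0.0011351048817955386), np.float64(0.0011351048817954093)])
grip (array([ 0.40788754, -0.35092197,  0.08873828]), [np.float64(0.0002496109220242454), np.float64(0.00024961092202412355)])
disc (array([ 0.43114755, -0.22475743,  0.07762779]), [np.float64(0.002761239866710147), np.float64(0.002761239866710171)])
```

View pics/za.png

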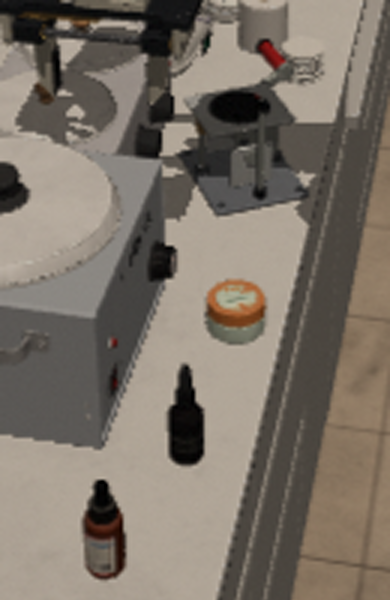

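View pics/zb.png

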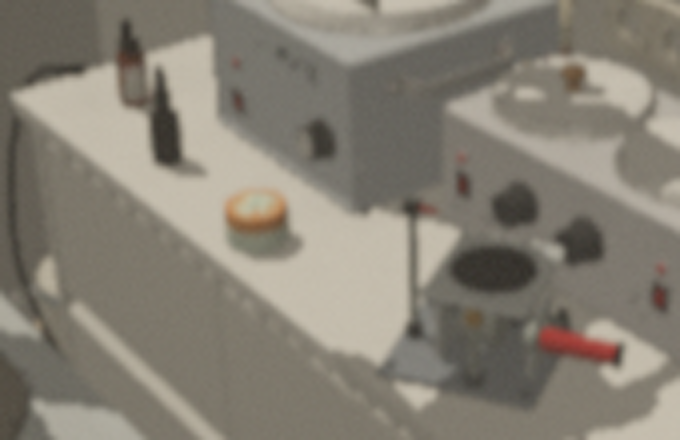

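Run:
```python
from h import *
f='side0'
print('box bottom near corner',onz(f,223,269,0))
print('box top near corner tri?',[onz(f,225,235,z).round(3) for z in(.1,.12,.14,.16)])
print('front right bottom?',onz(f,239,177,.13))
print('box top near-front in scene (350,70)/4:', tri([('scene0',150+212/4,140-2),('side0',225,235)]))
print('box front corner scene bottom', onz('scene0',150+358/4,140+210/4,0),onz('scene0',150+215/4,140+122/4,0))
print('box front corner top', [onz('scene0',150+350/4,140+68/4,z).round(3) for z in (.12,.14,.16,.18)])
print('2nd box', [onz('scene0',150+447/4,140+105/4,z).round(3) for z in (.08,.1,.12,.14)],)
print('rod top', tri([('side0',190+262/3,120+97/3),('scene0',150+412/4,140+208/4)]))
print('knob',tri([('side0',189,178),('scene0',243,125)]))
# plate corners side: 
for u,v in [(195,105),(232,82),(293,125),(210,150)]: print(onz(f,190+u/3,120+v/3,.089))
for u,v in [(178,157),(305,190),(217,214)]: print('base',onz(f,190+u/3,120+v/3,.005))
print('disc', onz(f,190+238/3,120+105/3,.089), onz('scene0',150+493/4,140+267/4,.089))
print('grip ends',tri([('scene0',150+545/4,140+336/4),('side0',190+283/3,120+63/3)]),tri([('scene0',150+615/4,140+352/4),('side0',190+262/3,120+42/3)]))
```

```text
box bottom near corner [0.47106984 0.25491941 0.        ]
box top near corner tri? [array([0.469, 0.226, 0.1  ]), array([0.462, 0.248, 0.12 ]), array([0.455, 0.271, 0.14 ]), array([0.448, 0.293, 0.16 ])]
front right bottom? [ 0.48605785 -0.01480912  0.13      ]
box top near-front in scene (350,70)/4: (array([0.46208852, 0.272483  , 0.14846433]), [np.float64(0.009714962243966934), np.float64(0.009714962243967016)])
box front corner scene bottom [0.47975224 0.03671813 0.        ] [0.46862158 0.28482766 0.        ]
box front corner top [array([0.515, 0.093, 0.12 ]), array([0.491, 0.058, 0.14 ]), array([0.467, 0.022, 0.16 ]), array([ 0.442, -0.013,  0.18 ])]
2nd box [array([0.588, 0.035, 0.08 ]), array([0.563, 0.003, 0.1  ]), array([ 0.538, -0.028,  0.12 ]), array([ 0.513, -0.06 ,  0.14 ])]
rod top (array([ 0.39006419, -0.17439015,  0.1339375 ]), [np.float64(0.0037458668215297848), np.float64(0.0037458668215297384)])
knob (array([0.58542079, 0.14770949, 0.21840334]), [np.float64(0.0014810525198656614), np.float64(0.0014810525198656413)])
[ 0.4785956  -0.22030893  0.089     ]
[ 0.44619194 -0.28095701  0.089     ]
[ 0.36042648 -0.19903337  0.089     ]
[ 0.44262777 -0.12913124  0.089     ]
base [ 0.50287573 -0.23413583  0.005     ]
base [ 0.34279493 -0.1943885   0.005     ]
base [ 0.43400985 -0.12683731  0.005     ]
disc [ 0.42961777 -0.23009891  0.089     ] [ 0.4250708  -0.22978642  0.089     ]
grip ends (array([ 0.39183508, -0.33084267,  0.09253936]), [np.float64(0.0010691808380754078), np.float64(0.0010691808380754557)]) (array([ 0.42314235, -0.37587231,  0.09176522]), [np.float64(0.003936300997336959), np.float64(0.003936300997336907)])
```

{"name": "apply_moves", "arguments": {
  "increments": [
    {"grip": 1,"linear": [-30,0,40],"turn": [0,0,0]},
    {"grip": 1,"linear": [-60,30,70],"turn": [0,0,0]},
    {"grip": 1,"linear": [-95,70,75],"turn": [0,0,0]},
    {"grip": 1,"linear": [-95,120,75],"turn": [0,0,0]},
    {"grip": 1,"linear": [-95,170,75],"turn": [0,0,0]},
    {"grip": 1,"linear": [-95,215,75],"turn": [0,0,0]},
    {"grip": 1,"linear": [-95,260,75],"turn": [0,0,0]},
    {"grip": 1,"linear": [-95,300,75],"turn": [0,0,0]},
    {"grip": 1,"linear": [-95,310,75],"turn": [0,0,0]},
    {"grip": 1,"linear": [-95,310,75],"turn": [0,0,0]}
  ]
}}

```text
time: 1.15
tool_pos: [0.4295, 0.311, 0.301]
tool_rot: [3.141, 0.001, 0.003]
contact_force: [0.4, -0.9, -0.4]
opening: 0.0919
```

Run:
```python
from h import *
im,o=snap('wrist','w1');print(o['tool_pos'],o['tool_rot'])
```

```text
[0.4295455  0.31098851 0.30101376] [3.14082786e+00 1.07437405e-03 2.57762953e-03]
```

View pics/w1.png

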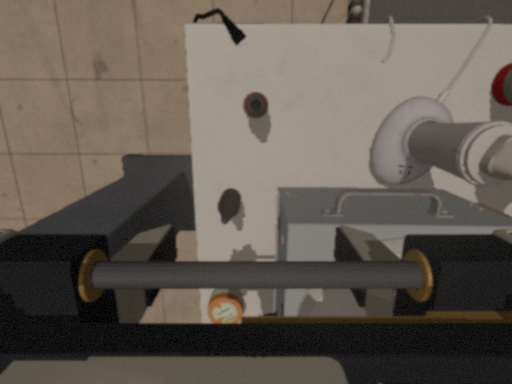

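{"name": "apply_moves", "arguments": {
  "increments": [
    {"grip": 1,"linear": [0,25,-35],"turn": [0,0,0]},
    {"grip": 1,"linear": [0,40,-70],"turn": [0,0,0]},
    {"grip": 1,"linear": [0,40,-70],"turn": [0,0,0]}
  ]
}}

```text
time: 1.5
tool_pos: [0.4282, 0.3482, 0.2274]
tool_rot: [3.137, 0.008, -0.001]
contact_force: [0.9, -0.9, 0.3]
opening: 0.0914
```

Run:
```python
from h import *
im,o=snap('wrist','w2');print(o['tool_pos'],o['tool_rot'])
a=cv2.imread('pics/w1.png')[70:150,200:320];b=cv2.imread('pics/w2.png')[60:260,180:330]
cv2.imwrite('pics/z1.png',cv2.resize(a,None,fx=6,fy=6,interpolation=2))
cv2.imwrite('pics/z2.png',cv2.resize(b,None,fx=3,fy=3,interpolation=2))
c=cv2.imread('pics/side0.png')[275:320,205:245]
cv2.imwrite('pics/z3.png',cv2.resize(c,None,fx=12,fy=12,interpolation=2))
```

```text
[0.42818558 0.34816253 0.22740468] [ 3.13674952e+00  7.68299517e-03 -5.37057120e-04]
```

View pics/z1.png

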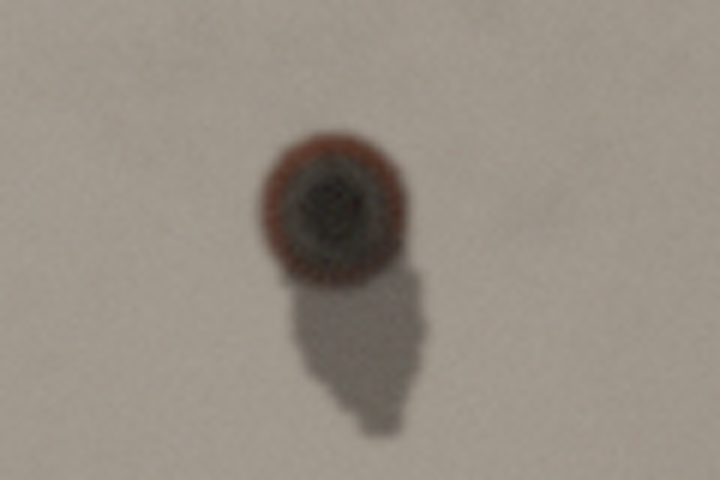

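View pics/z2.png

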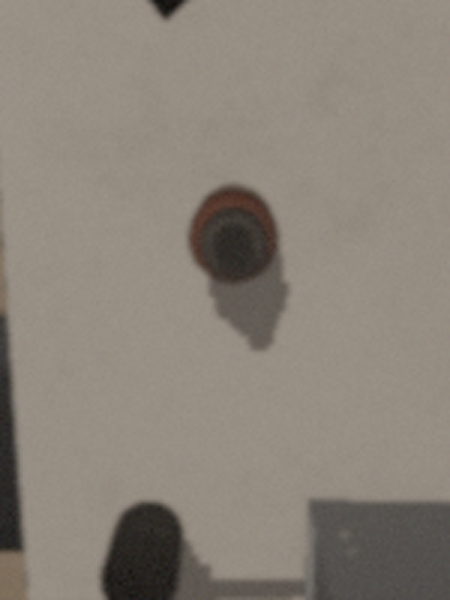

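View pics/z3.png

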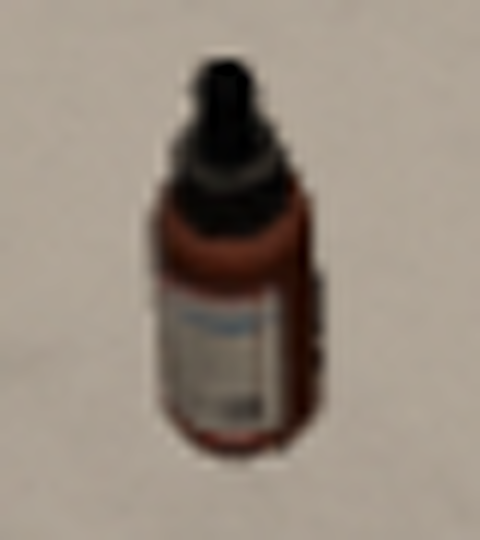

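Run:
```python
from h import *
print(tri([('w1',255.3,104.2),('w2',258,140.5)]))
print(tri([('w1',255.3,104.2),('w2',258,140.5),('side0',223.7,281)]))
# body outline centre w1 at shoulder ~0.06
print(onz('w1',200+335/6,70+209/6,.06),onz('w2',180+233/3,60+232/3,.06))
x=(onz('side0',205+162/12,310,0.)+0)
print('side bottom rim', onz('side0',205+240/12,275+455/12,0))
o=observe();print(o['tool_pos'],o['tool_rot'])
```

```text
(array([0.43069706, 0.39033331, 0.07641673]), [np.float64(0.00031386929676196774), np.float64(0.00031386929676199127)])
(array([0.43001507, 0.39114309, 0.09862384]), [np.float64(0.0010882195190486067), np.float64(0.0018854072160709961), np.float64(0.0014301745443360532)])
[0.43108319 0.38970427 0.06      ] [0.43069098 0.39192026 0.06      ]
side bottom rim [4.26023202e-01 4.04322028e-01 1.11022302e-16]
[0.42936478 0.34817807 0.23021078] [ 3.13847984e+00  4.00979722e-03 -6.69938969e-04]
```

{"name": "apply_moves", "arguments": {
  "increments": [
    {"grip": 1,"linear": [0,41,0],"turn": [0,0,0]},
    {"grip": 1,"linear": [0,41,-35],"turn": [0,0,0]},
    {"grip": 1,"linear": [0,41,-75],"turn": [0,0,0]},
    {"grip": 1,"linear": [0,41,-115],"turn": [0,0,0]},
    {"grip": 1,"linear": [0,41,-150],"turn": [0,0,0]},
    {"grip": 1,"linear": [0,41,-175],"turn": [0,0,0]},
    {"grip": 1,"linear": [0,41,-195],"turn": [0,0,0]},
    {"grip": 1,"linear": [0,41,-195],"turn": [0,0,0]},
    {"grip": 1,"linear": [0,41,-195],"turn": [0,0,0]}
  ]
}}

```text
time: 2.45
tool_pos: [0.4316, 0.3907, 0.0388]
tool_rot: [-3.14, -0.002, -0.001]
contact_force: [0.4, 0.5, 0.4]
opening: 0.0917
```

Run:
```python
from h import *
im,o=snap('side','s3');print(o['tool_pos'],o['tool_rot'])
cv2.imwrite('pics/z4.png',cv2.resize(cv2.imread('pics/s3.png')[190:330,160:310],None,fx=4,fy=4,interpolation=2))
```

```text
[0.43164986 0.39065695 0.03876041] [-3.14046161e+00 -2.21880449e-03 -1.18933890e-03]
```

View pics/z4.png

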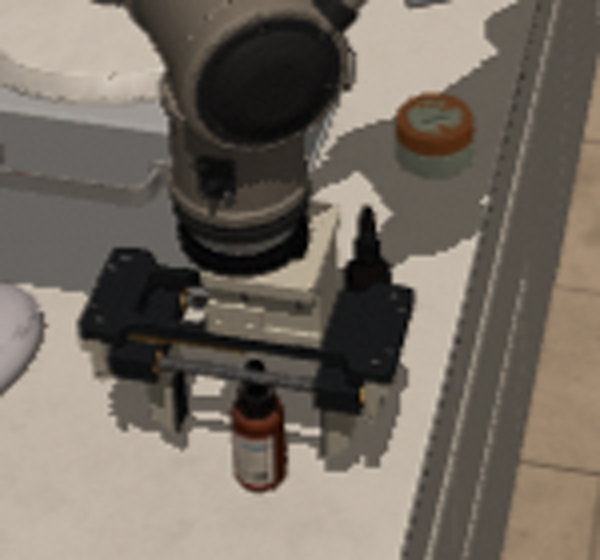

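Run:
```python
from h import *
for p in [(.4316,.3907,.0388),(.430,.391,.0),(.430,.391,.102)]: print((proj('s3',np.array(p))-[160,190])*4)
```

```text
[254.36650809 431.69873154]
[259.27920112 474.51264954]
[252.35409474 360.50518894]
```

{"name": "apply_moves", "arguments": {
  "increments": [
    {"grip": 0,"linear": [0,0,0],"turn": [0,0,0]},
    {"grip": 0,"linear": [0,0,0],"turn": [0,0,0]},
    {"grip": 0,"linear": [0,0,0],"turn": [0,0,0]},
    {"grip": 0,"linear": [0,0,0],"turn": [0,0,0]},
    {"grip": 0,"linear": [0,0,0],"turn": [0,0,0]},
    {"grip": 0,"linear": [0,0,0],"turn": [0,0,0]},
    {"grip": 0,"linear": [0,0,0],"turn": [0,0,0]},
    {"grip": 0,"linear": [0,0,0],"turn": [0,0,0]}
  ],
  "grip_force": 15
}}

```text
time: 3.3
tool_pos: [0.43, 0.391, 0.0367]
tool_rot: [3.141, 0.0, 0.0]
contact_force: [0.7, 0.1, -0.3]
opening: 0.032
```

{"name": "apply_moves", "arguments": {
  "increments": [
    {"grip": 0,"linear": [0,0,20],"turn": [0,0,0]},
    {"grip": 0,"linear": [0,0,60],"turn": [0,0,0]},
    {"grip": 0,"linear": [0,0,105],"turn": [0,0,0]},
    {"grip": 0,"linear": [0,-15,150],"turn": [0,0,0]},
    {"grip": 0,"linear": [0,-45,190],"turn": [0,0,0]},
    {"grip": 0,"linear": [0,-80,220],"turn": [0,0,0]},
    {"grip": 0,"linear": [0,-120,235],"turn": [0,0,0]},
    {"grip": 0,"linear": [0,-165,240],"turn": [0,0,0]},
    {"grip": 0,"linear": [0,-210,240],"turn": [0,0,0]},
    {"grip": 0,"linear": [0,-255,240],"turn": [0,0,0]}
  ]
}}

```text
time: 4.3
tool_pos: [0.4296, 0.1344, 0.277]
tool_rot: [3.142, -0.001, 0.001]
contact_force: [0.8, -1.3, -0.3]
opening: 0.0321
```

{"name": "apply_moves", "arguments": {
  "increments": [
    {"grip": 0,"linear": [0,-45,0],"turn": [0,0,0]},
    {"grip": 0,"linear": [0,-90,0],"turn": [0,0,0]},
    {"grip": 0,"linear": [0,-135,0],"turn": [0,0,0]},
    {"grip": 0,"linear": [0,-180,5],"turn": [0,0,0]},
    {"grip": 0,"linear": [0,-225,10],"turn": [0,0,0]},
    {"grip": 0,"linear": [0,-270,15],"turn": [0,0,0]},
    {"grip": 0,"linear": [0,-315,20],"turn": [0,0,0]},
    {"grip": 0,"linear": [0,-355,20],"turn": [0,0,0]},
    {"grip": 0,"linear": [0,-390,20],"turn": [0,0,0]},
    {"grip": 0,"linear": [0,-405,20],"turn": [0,0,0]}
  ]
}}

```text
time: 5.3
tool_pos: [0.4295, -0.2717, 0.2962]
tool_rot: [3.141, 0.001, -0.003]
contact_force: [-0.5, -0.3, -0.7]
opening: 0.0319
```

{"name": "apply_moves", "arguments": {
  "increments": [
    {"grip": 0,"linear": [0,-20,0],"turn": [0,0,0]},
    {"grip": 0,"linear": [0,-30,0],"turn": [0,0,0]},
    {"grip": 0,"linear": [0,-30,0],"turn": [0,0,0]},
    {"grip": 0,"linear": [0,-30,0],"turn": [0,0,0]}
  ]
}}

```text
time: 5.7
tool_pos: [0.4302, -0.2981, 0.2967]
tool_rot: [-3.141, -0.0, 0.001]
contact_force: [0.1, 0.2, -0.6]
opening: 0.0322
```

Run:
```python
from h import *
im,o=snap('wrist','w3');print(o['tool_pos'],o['tool_rot'],o['opening'])
im,o=snap('side','s4')
```

```text
[ 0.43016893 -0.29809945  0.29673936] [-3.14094764e+00 -3.69075669e-05  6.36161810e-04] 0.032226515722873855
```

View pics/w3.png

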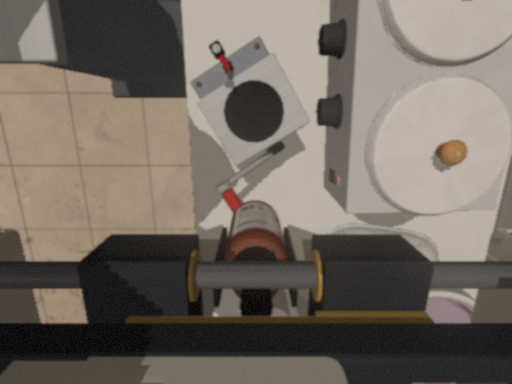

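View pics/s4.png

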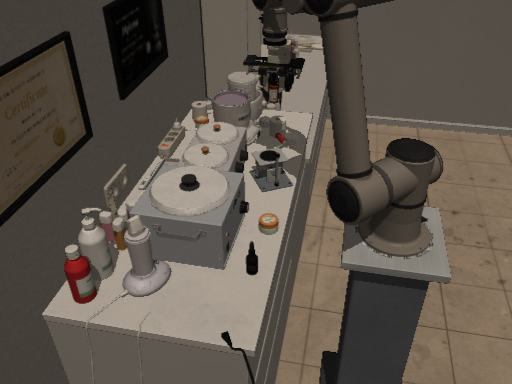

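{"name": "apply_moves", "arguments": {
  "increments": [
    {"grip": 0,"linear": [-10,-40,0],"turn": [0,0,0]},
    {"grip": 0,"linear": [-20,-75,0],"turn": [0,0,0]},
    {"grip": 0,"linear": [-25,-90,0],"turn": [0,0,0]},
    {"grip": 0,"linear": [-25,-90,0],"turn": [0,0,0]},
    {"grip": 0,"linear": [-25,-90,0],"turn": [0,0,0]}
  ]
}}

```text
time: 6.3
tool_pos: [0.4053, -0.388, 0.2967]
tool_rot: [-3.141, -0.0, 0.0]
contact_force: [-0.4, 0.7, -1.1]
opening: 0.0318
```

Run:
```python
from h import *
im,o=snap('wrist','w4');print(o['tool_pos'],o['tool_rot'],o['opening'])
for f in ['w3','w4']:
    cv2.imwrite('pics/z_%s.png'%f,cv2.resize(cv2.imread('pics/%s.png'%f)[0:230,170:370],None,fx=2.6,fy=2.6,interpolation=2))
```

```text
[ 0.4052722  -0.38798057  0.29671364] [-3.14064835e+00 -2.33053934e-04  1.14223131e-04] 0.03183179945246423
```

View pics/z_w3.png

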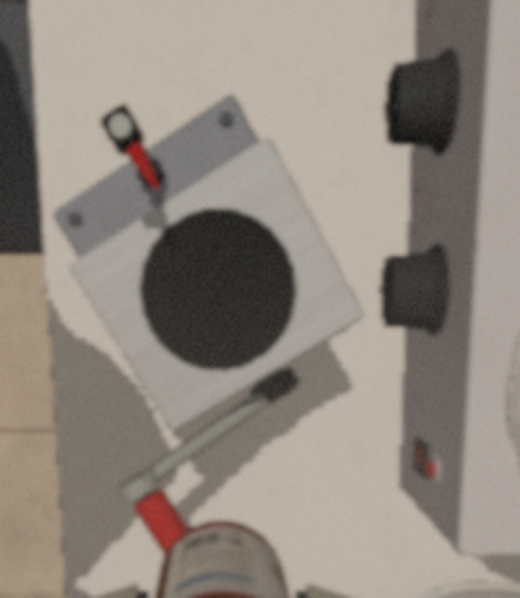

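View pics/z_w4.png

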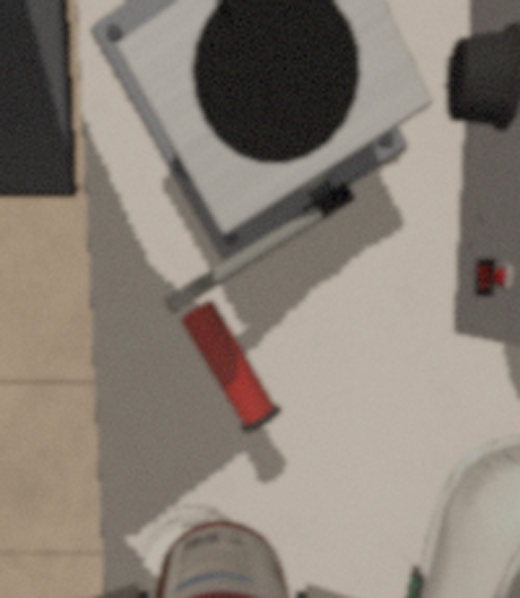

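Run:
```python
from h import *
P=lambda f,u,v:(f,170+u/2.6,v/2.6)
im=cv2.imread('pics/w3.png'); g=im.max(2); m=(g<75).astype(np.uint8); m[:70]=0;m[150:]=0;m[:,:215]=0;m[:,295:]=0
n,l,s,c=cv2.connectedComponentsWithStats(m); i=1+np.argmax(s[1:,4]); print(s[i],c[i])
ct=max(cv2.findContours((l==i).astype(np.uint8),0,1)[0],key=len); e=cv2.fitEllipse(ct); print(e)
D=e[0]
for z in(.085,.089,.093): print('disc w3',z,onz('w3',*D,z))
print('radius check',onz('w3',D[0]-s[i,2]/2,D[1],.089)-onz('w3',D[0]+s[i,2]/2,D[1],.089))
R=tri([P('w3',362,313),P('w4',430,100)]);L=tri([P('w3',178,433),P('w4',233,238)]);print('corners',R,L)
for n,u,v in [('R',362,313),('Low',178,433),('Lft',70,268),('Top',268,140)]: print(n,onz(*P('w3',u,v),.089))
q=[onz(*P('w3',u,v),.089) for u,v in [(362,313),(178,433),(70,268),(268,140)]]
print('centre',np.mean(q,0)); d=q[0]-q[1];print('yaw',np.arctan2(d[1],d[0]),np.linalg.norm(d)); d=q[3]-q[2];print(np.arctan2(d[1],d[0]),np.linalg.norm(d));d=q[2]-q[1];print('ydir',np.arctan2(-d[0],d[1]),np.linalg.norm(d))
a=onz(*P('w4',198,312),.089);b=onz(*P('w4',262,420),.089);print('grip',a,b,(a+b)/2,np.linalg.norm(a-b),np.arctan2(-(a-b)[0],(a-b)[1]))
print('lever end',tri([P('w3',135,490),P('w4',178,302)]),'hub',tri([P('w3',277,385),P('w4',333,197)]))
print('grip near end tri', tri([P('w3',148,498),P('w4',198,312)]))
d0=tri([('scene0',150+493/4,140+267/4),('side0',190+238/3,120+105/3),('w3',*D)]);print('disc tri',d0)
```

```text
[ 225   81   58   60 2714] [253.42483419 110.67096536]
((253.4292449951172, 110.6738510131836), (56.510215759277344, 59.309417724609375), 178.17837524414062)
disc w3 0.085 [ 0.42915022 -0.22603465  0.085     ]
disc w3 0.089 [ 0.42916749 -0.22599807  0.089     ]
disc w3 0.093 [ 0.42918476 -0.22596149  0.093     ]
radius check [-6.89205249e-02 -6.57773311e-05  5.55111512e-17]
corners (array([ 0.49683658, -0.23732208,  0.08493584]), [np.float64(4.8000230823618765e-05), np.float64(4.8000230823611406e-05)]) (array([ 0.410957  , -0.29397363,  0.08676718]), [np.float64(0.0007035628434999565), np.float64(0.0007035628434999488)])
R [ 0.4960644  -0.23714814  0.089     ]
Low [ 0.41040595 -0.29334444  0.089     ]
Lft [ 0.36249156 -0.21742701  0.089     ]
Top [ 0.45140751 -0.16410351  0.089     ]
centre [ 0.43009235 -0.22800577  0.089     ]
yaw 0.580617134228811 0.10244703393132493
0.540203893387948 0.1036795199227169
ydir 0.5630010938043575 0.08977329479585472
grip [ 0.39562009 -0.32658412  0.089     ] [ 0.42588281 -0.37682104  0.089     ] [ 0.41075145 -0.35170258  0.089     ] 0.05864793140345315 0.542182244949543
lever end (array([ 0.38736341, -0.32249063,  0.08540867]), [np.float64(0.0011160274207929917), np.float64(0.0011160274207930622)]) hub (array([ 0.45981156, -0.27415904,  0.05931715]), [np.float64(7.318960125109147e-05), np.float64(7.318960125097682e-05)])
grip near end tri (array([ 0.39524211, -0.32658134,  0.08673989]), [np.float64(0.0003271277933868866), np.float64(0.0003271277933868431)])
disc tri (array([ 0.4285255 , -0.22711247,  0.08860909]), [np.float64(0.0021569697124051317), np.float64(0.002025934181958571), np.float64(0.0012820942855518017)])
```

{"name": "apply_moves", "arguments": {
  "increments": [
    {"grip": 0,"linear": [5,35,0],"turn": [0,0,1.1]},
    {"grip": 0,"linear": [10,70,0],"turn": [0,0,2.2]},
    {"grip": 0,"linear": [15,110,0],"turn": [0,0,3.3]},
    {"grip": 0,"linear": [20,145,-10],"turn": [0,0,4.4]},
    {"grip": 0,"linear": [24,160,-30],"turn": [0,0,5.35]},
    {"grip": 0,"linear": [24,161.5,-60],"turn": [0,0,5.35]},
    {"grip": 0,"linear": [24,161.5,-95],"turn": [0,0,5.35]},
    {"grip": 0,"linear": [24,161.5,-120],"turn": [0,0,5.35]},
    {"grip": 0,"linear": [24,161.5,-140],"turn": [0,0,5.35]},
    {"grip": 0,"linear": [24,161.5,-145],"turn": [0,0,5.35]}
  ]
}}

```text
time: 7.35
tool_pos: [0.4282, -0.2254, 0.1501]
tool_rot: [-3.138, 0.001, 0.562]
contact_force: [-0.6, 1.4, -0.4]
opening: 0.032
```

Run:
```python
from h import *
im,o=snap('side','s5');print(o['tool_pos'],o['tool_rot'],o['opening'])
im,o=snap('scene','c5')
a=cv2.imread('pics/s5.png')[80:220,200:330];b=cv2.imread('pics/c5.png')[110:260,210:340]
cv2.imwrite('pics/z5.png',np.hstack([cv2.resize(a,(390,420),interpolation=2),cv2.resize(b,(364,420),interpolation=2)]))
im,o=snap('wrist','w5')
```

```text
[ 0.42819339 -0.22537389  0.15014667] [-3.13797644e+00  1.01317126e-03  5.61920263e-01] 0.03195916585696476
```

View pics/z5.png

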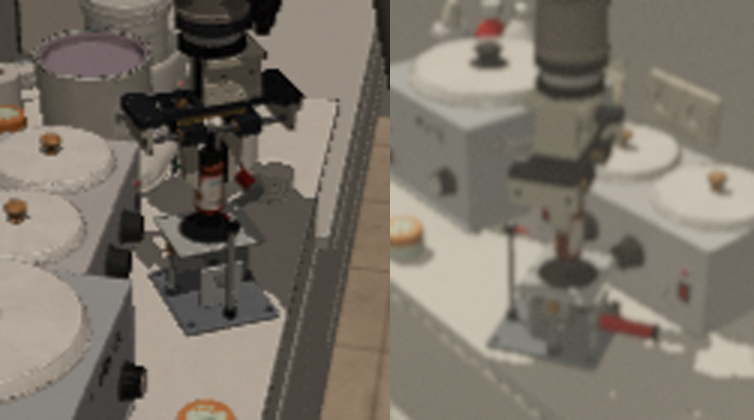

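View pics/w5.png

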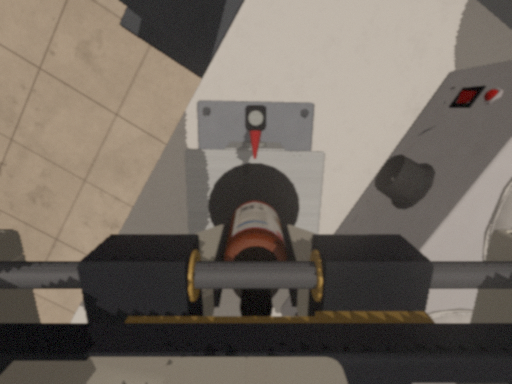

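{"name": "apply_moves", "arguments": {
  "increments": [
    {"grip": 0,"linear": [0,0,-8],"turn": [0,0,0]},
    {"grip": 0,"linear": [0,0,-16],"turn": [0,0,0]},
    {"grip": 0,"linear": [0,0,-22],"turn": [0,0,0]},
    {"grip": 0,"linear": [0,0,-24],"turn": [0,0,0]},
    {"grip": 0,"linear": [0,0,-24],"turn": [0,0,0]},
    {"grip": 0,"linear": [0,0,-24],"turn": [0,0,0]}
  ]
}}

```text
time: 8.1
tool_pos: [0.4291, -0.2276, 0.1279]
tool_rot: [3.141, -0.0, 0.56]
contact_force: [0.5, -0.2, 0.4]
opening: 0.0323
```

Run:
```python
from h import *
o=observe();print(o['tool_pos'],o['contact_force'])
im,o=snap('side','s6')
a=cv2.imread('pics/s6.png')[120:190,240:300]
cv2.imwrite('pics/z6.png',cv2.resize(a,None,fx=8,fy=8,interpolation=2))
```

```text
[ 0.42913925 -0.22762724  0.1278598 ] [ 0.46653316 -0.15348205  0.36388837]
```

View pics/z6.png

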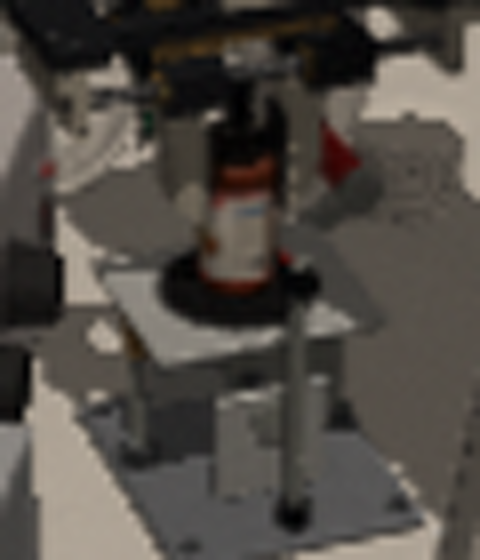

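{"name": "apply_moves", "arguments": {
  "increments": [
    {"grip": 0,"linear": [0,0,-1],"turn": [0,0,0]},
    {"grip": 0,"linear": [0,0,-1.5],"turn": [0,0,0]},
    {"grip": 0,"linear": [0,0,-1.5],"turn": [0,0,0]}
  ]
}}

```text
time: 8.45
tool_pos: [0.429, -0.2275, 0.1263]
tool_rot: [3.142, -0.0, 0.56]
contact_force: [-0.3, -0.3, -0.6]
opening: 0.0323
```

{"name": "apply_moves", "arguments": {
  "increments": [
    {"grip": 0,"linear": [0,0,-1],"turn": [0,0,0]},
    {"grip": 0,"linear": [0,0,-1],"turn": [0,0,0]},
    {"grip": 0,"linear": [0,0,-1],"turn": [0,0,0]}
  ]
}}

```text
time: 8.75
tool_pos: [0.4292, -0.2276, 0.1256]
tool_rot: [3.141, -0.0, 0.56]
contact_force: [-0.6, 0.3, 2.2]
opening: 0.0319
```

{"name": "apply_moves", "arguments": {
  "increments": [
    {"grip": 0,"linear": [0,0,-1],"turn": [0,0,0]},
    {"grip": 0,"linear": [0,0,-1],"turn": [0,0,0]},
    {"grip": 0,"linear": [0,0,-1],"turn": [0,0,0]}
  ]
}}

```text
time: 9.05
tool_pos: [0.4293, -0.2278, 0.1254]
tool_rot: [3.14, -0.0, 0.56]
contact_force: [-2.7, 0.6, 10.7]
opening: 0.0319
```

{"name": "apply_moves", "arguments": {
  "increments": [
    {"grip": 0,"linear": [0,0,0.7],"turn": [0,0,0]},
    {"grip": 0,"linear": [0,0,0.7],"turn": [0,0,0]},
    {"grip": 0.4,"linear": [0,0,0.7],"turn": [0,0,0]},
    {"grip": 0.5,"linear": [0,0,0.7],"turn": [0,0,0]},
    {"grip": 0.6,"linear": [0,0,0.7],"turn": [0,0,0]},
    {"grip": 0.7,"linear": [0,0,0.7],"turn": [0,0,0]},
    {"grip": 0.7,"linear": [0,0,0.7],"turn": [0,0,0]},
    {"grip": 0.7,"linear": [0,0,0.7],"turn": [0,0,0]}
  ]
}}

```text
time: 9.85
tool_pos: [0.429, -0.2275, 0.1249]
tool_rot: [-3.141, -0.0, 0.56]
contact_force: [-0.0, -0.4, -0.6]
opening: 0.0638
```

Run:
```python
from h import *
o=observe();print(o['tool_pos'],o['contact_force'],o['opening'],o['qpos'])
im,o=snap('side','s7')
a=cv2.imread('pics/s7.png')[110:190,230:310]
cv2.imwrite('pics/z7.png',cv2.resize(a,None,fx=7,fy=7,interpolation=2))
```

```text
[ 0.42902729 -0.22745956  0.1248555 ] [-0.04253095 -0.35801396 -0.553647  ] 0.06377238997388718 [-6.45554456e-01  3.83862886e-01  1.77517812e+00  1.26787134e-04
  9.82630838e-01 -1.20589756e+00]
```

View pics/z7.png

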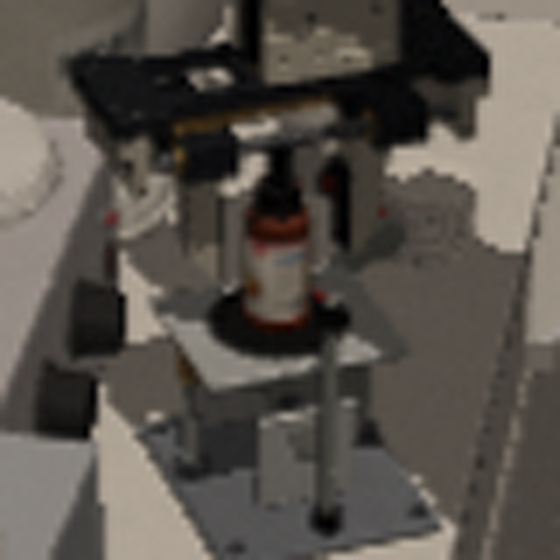

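{"name": "apply_moves", "arguments": {
  "increments": [
    {"grip": 0.7,"linear": [0,0,10],"turn": [0,0,0]},
    {"grip": 0.7,"linear": [0,0,35],"turn": [0,0,0]},
    {"grip": 0.7,"linear": [0,0,75],"turn": [0,0,0]},
    {"grip": 0.7,"linear": [0,0,120],"turn": [0,0,0]},
    {"grip": 0.7,"linear": [0,0,155],"turn": [0,0,0]},
    {"grip": 0.6,"linear": [5,-40,165],"turn": [0,0,0]},
    {"grip": 0.5,"linear": [12,-85,165],"turn": [0,0,0]},
    {"grip": 0.5,"linear": [18,-130,165],"turn": [0,0,0]},
    {"grip": 0.5,"linear": [23,-170,165],"turn": [0,0,0]},
    {"grip": 0.5,"linear": [23,-185,165],"turn": [0,0,0]}
  ]
}}

```text
time: 10.9
tool_pos: [0.4516, -0.4158, 0.2897]
tool_rot: [3.141, 0.0, 0.558]
contact_force: [-0.7, 0.1, -0.5]
opening: 0.046
```

{"name": "apply_moves", "arguments": {
  "increments": [
    {"grip": 0.5,"linear": [0,0,0],"turn": [0,0,0]},
    {"grip": 0.5,"linear": [0,0,0],"turn": [0,0,0]}
  ]
}}

```text
time: 11.1
tool_pos: [0.4519, -0.412, 0.2902]
tool_rot: [-3.141, -0.0, 0.56]
contact_force: [-0.4, 0.4, -0.4]
opening: 0.0459
```

Run:
```python
from h import *
im,o=snap('wrist','w8');print(o['tool_pos'],o['tool_rot'],o['opening'])
im,o=snap('side','s8')
a=cv2.imread('pics/s8.png')[110:190,230:310]
cv2.imwrite('pics/z8.png',cv2.resize(a,None,fx=6,fy=6,interpolation=2))
```

```text
[ 0.45187524 -0.41199412  0.29018299] [-3.14108112e+00 -3.89532312e-04  5.59957011e-01] 0.04593748058843822
```

View pics/w8.png

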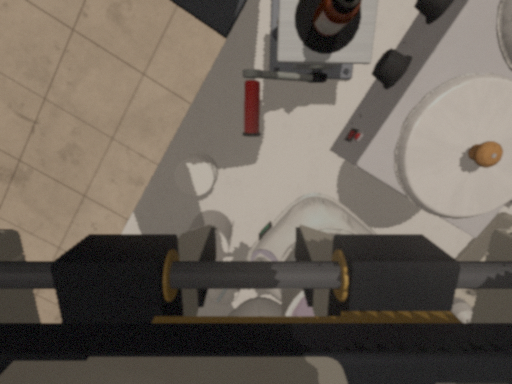

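View pics/z8.png

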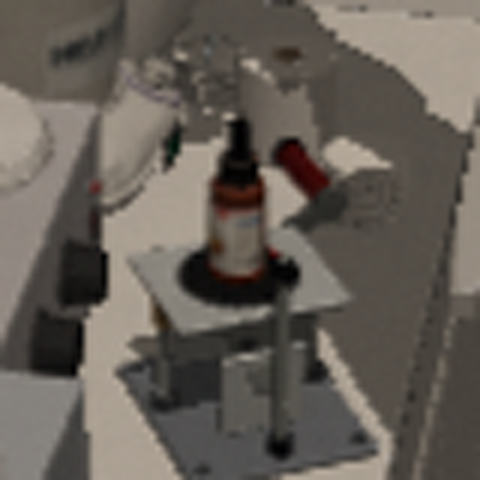

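Run:
```python
from h import *
im=cv2.imread('pics/w8.png').astype(int); m=((im[:,:,2]>90)&(im[:,:,1]<50)&(im[:,:,0]<60)).astype(np.uint8); m[:70]=0;m[145:]=0;m[:,:235]=0;m[:,270:]=0
print(cv2.boundingRect(m), np.argwhere(m).mean(0)[::-1])
a=onz('w8',252,82,.089);b=onz('w8',252,135,.089)
print(a,b,(a+b)/2,np.linalg.norm(a-b),np.arctan2(-(a-b)[0],(a-b)[1]))
print('width',onz('w8',244.5,108,.089)-onz('w8',259.5,108,.089))
P=lambda f,u,v:(f,170+u/2.6,v/2.6)
print('near end tri',tri([P('w3',148,498),P('w4',198,312),('w8',252,82)]))
print('far end tri',tri([P('w4',262,420),('w8',252,135)]),tri([P('w4',262,420),('w8',252,135),('side0',190+262/3,120+42/3)]))
print('cotton',onz('w8',200,176,.041),onz('w8',175,176,.041),onz('w8',216,176,.041))
print('disc',onz('w8',328,22,.089))
print(observe()['tool_pos'])
cv2.imwrite('pics/z9.png',cv2.resize(cv2.imread('pics/w8.png')[50:230,150:350],None,fx=3,fy=3,interpolation=2))
```

```text
(245, 81, 11, 52) [249.87688985 105.60475162]
[ 0.39510531 -0.32596906  0.089     ] [ 0.4265175 -0.3763525  0.089    ] [ 0.4108114  -0.35116078  0.089     ] 0.059373539947275004 0.5574929261460798
width [-0.01479256 -0.00927999  0.        ]
near end tri (array([ 0.39525781, -0.32618784,  0.08844277]), [np.float64(0.00023822490173065934), np.float64(0.0005427215684852117), np.float64(0.0003093847784464027)])
far end tri (array([ 0.42603064, -0.37612285,  0.09264971]), [np.float64(0.0003521201815597536), np.float64(0.00035212018155976075)]) (array([ 0.42599178, -0.37588191,  0.09452158]), [np.float64(0.0004111751153081033), np.float64(0.0003161923663867942), np.float64(9.658330193256378e-05)])
cotton [ 0.39646203 -0.46714422  0.041     ] [ 0.36669584 -0.48581497  0.041     ] [ 0.4155132  -0.45519442  0.041     ]
disc [ 0.43246622 -0.23067081  0.089     ]
[ 0.45216649 -0.41129869  0.29061255]
```

View pics/z9.png

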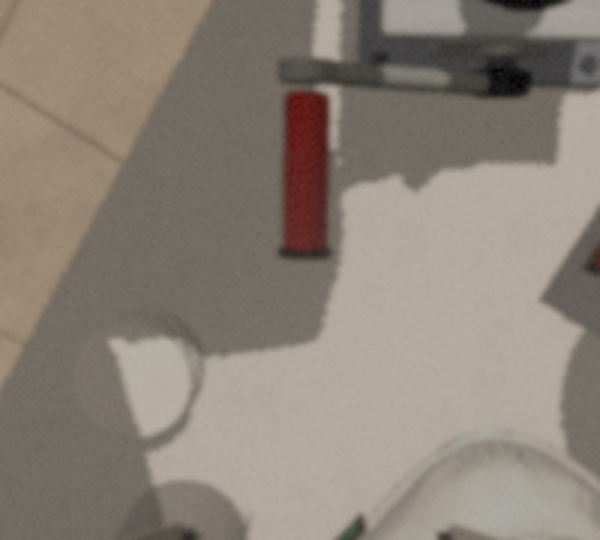

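Run:
```python
from h import *
print(tri([('w3',453,152),('w8',488,153)]), tri([('w3',453,152),('w8',488,153),('scene0',327,174)]))
print([onz('w3',395,150,z).round(3) for z in (.1,.13)])
print('lid rim tri (leftmost pt)',tri([('w3',370,148),('w8',398,143)]))
print(camera_params('scene').keys())
```

```text
(array([ 0.62550317, -0.26423429,  0.16336201]), [np.float64(0.00029140502225417507), np.float64(0.0002914050222540752)]) (array([ 0.62965669, -0.26364937,  0.15587313]), [np.float64(0.0019103414025442055), np.float64(0.0016555804872734337), np.float64(0.0019334925904754185)])
[array([ 0.598, -0.271,  0.1  ]), array([ 0.584, -0.267,  0.13 ])]
lid rim tri (leftmost pt) (array([ 0.60323128, -0.28002233,  0.02582623]), [np.float64(0.005997313269124642), np.float64(0.005997313269124603)])
dict_keys(['camera_matrix', 'world_to_cam'])
```

{"name": "apply_moves", "arguments": {
  "increments": [
    {"grip": 0.6,"linear": [-15,22,-10],"turn": [0,0,0]},
    {"grip": 0.6,"linear": [-30,44,-40],"turn": [0,0,0]},
    {"grip": 0.6,"linear": [-38,55.5,-80],"turn": [0,0,0]},
    {"grip": 0.6,"linear": [-38,55.5,-120],"turn": [0,0,0]},
    {"grip": 0.6,"linear": [-38,55.5,-150],"turn": [0,0,0]},
    {"grip": 0.6,"linear": [-38,55.5,-160],"turn": [0,0,0]},
    {"grip": 0.6,"linear": [-38,55.5,-160],"turn": [0,0,0]}
  ]
}}

```text
time: 11.9
tool_pos: [0.4139, -0.3559, 0.1296]
tool_rot: [-3.14, 0.0, 0.561]
contact_force: [0.3, -0.3, 0.6]
opening: 0.0549
```

Run:
```python
from h import *
im,o=snap('side','s9');print(o['tool_pos'],o['tool_rot'],o['opening'])
snap('scene','c9')
a=cv2.imread('pics/s9.png')[70:190,220:330];b=cv2.imread('pics/c9.png')[130:280,230:370]
cv2.imwrite('pics/z10.png',np.hstack([cv2.resize(a,(440,480),interpolation=2),cv2.resize(b,(350,480),interpolation=2)]))
```

```text
[ 0.41394635 -0.35594714  0.12959996] [-3.13977169e+00  1.27398259e-04  5.61194535e-01] 0.05486845556691448
```

View pics/z10.png

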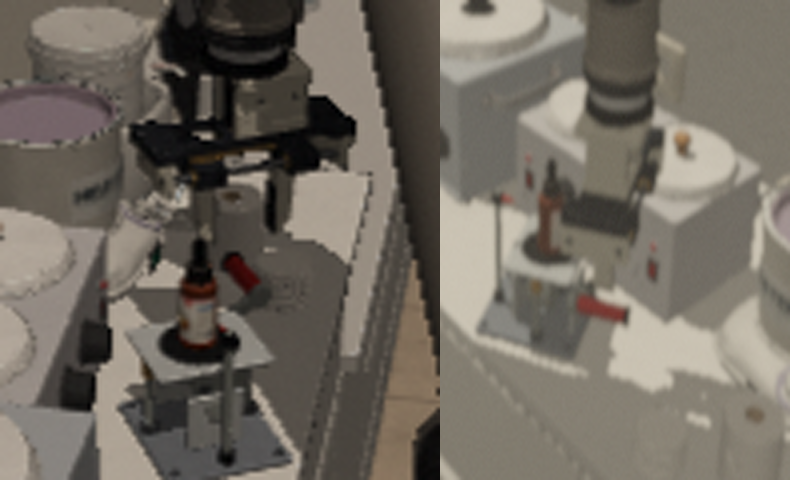

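{"name": "apply_moves", "arguments": {
  "increments": [
    {"grip": 0.6,"linear": [0,0,-20],"turn": [0,0,0]},
    {"grip": 0.6,"linear": [0,0,-40],"turn": [0,0,0]},
    {"grip": 0.6,"linear": [0,0,-55],"turn": [0,0,0]},
    {"grip": 0.6,"linear": [0,0,-60],"turn": [0,0,0]},
    {"grip": 0.6,"linear": [0,0,-60],"turn": [0,0,0]}
  ]
}}

```text
time: 12.5
tool_pos: [0.4145, -0.3574, 0.0708]
tool_rot: [3.14, -0.0, 0.56]
contact_force: [-0.1, 0.0, -0.1]
opening: 0.0547
```

{"name": "apply_moves", "arguments": {
  "increments": [
    {"grip": 0,"linear": [0,0,0],"turn": [0,0,0]},
    {"grip": 0,"linear": [0,0,0],"turn": [0,0,0]},
    {"grip": 0,"linear": [0,0,0],"turn": [0,0,0]},
    {"grip": 0,"linear": [0,0,0],"turn": [0,0,0]},
    {"grip": 0,"linear": [0,0,0],"turn": [0,0,0]},
    {"grip": 0,"linear": [0,0,0],"turn": [0,0,0]}
  ],
  "grip_force": 15
}}

```text
time: 13.1
tool_pos: [0.4132, -0.3577, 0.0701]
tool_rot: [3.141, 0.002, 0.561]
contact_force: [-3.7, -2.6, 1.7]
opening: 0.0174
```

Run:
```python
from h import *
im,o=snap('side','s10');print(o['tool_pos'],o['tool_rot'],o['opening'],o['contact_force'])
a=cv2.imread('pics/s10.png')[80:190,220:330]
cv2.imwrite('pics/z11.png',cv2.resize(a,None,fx=5,fy=5,interpolation=2))
```

```text
[ 0.41320925 -0.3577249   0.07014984] [3.14131563e+00 1.69379357e-03 5.60508015e-01] 0.017358311533213586 [-3.70193916 -2.61848783  1.66697466]
```

View pics/z11.png

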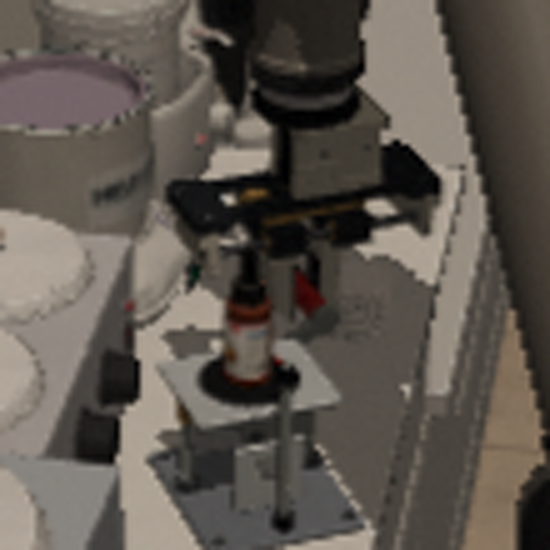

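Run:
```python
import numpy as np
for k in range(1,21):
    f=1.1-.055*k; s=90*(np.sin(1.1)-np.sin(f)); z=90*(np.cos(f)-np.cos(1.1)); print(k,np.round([.847*s,.531*s,z],1).tolist())
```

```text
1 [2.0, 1.3, 4.3]
2 [4.2, 2.6, 8.6]
3 [6.6, 4.1, 12.6]
4 [9.2, 5.8, 16.5]
5 [11.9, 7.5, 20.2]
6 [14.9, 9.3, 23.8]
7 [18.0, 11.3, 27.1]
8 [21.2, 13.3, 30.3]
9 [24.6, 15.4, 33.2]
10 [28.1, 17.6, 35.9]
11 [31.7, 19.9, 38.4]
12 [35.5, 22.2, 40.6]
13 [39.3, 24.6, 42.6]
14 [43.2, 27.1, 44.3]
15 [47.2, 29.6, 45.8]
16 [51.3, 32.2, 47.0]
17 [55.4, 34.7, 48.0]
18 [59.6, 37.3, 48.6]
19 [63.7, 40.0, 49.0]
20 [67.9, 42.6, 49.2]
```

{"name": "apply_moves", "arguments": {
  "increments": [
    {"grip": 0,"linear": [2,1.3,4.3],"turn": [0,0,0]},
    {"grip": 0,"linear": [4.2,2.6,8.6],"turn": [0,0,0]},
    {"grip": 0,"linear": [6.6,4.1,12.6],"turn": [0,0,0]},
    {"grip": 0,"linear": [9.2,5.8,16.5],"turn": [0,0,0]},
    {"grip": 0,"linear": [11.9,7.5,20.2],"turn": [0,0,0]},
    {"grip": 0,"linear": [14.9,9.3,23.8],"turn": [0,0,0]},
    {"grip": 0,"linear": [18,11.3,27.1],"turn": [0,0,0]},
    {"grip": 0,"linear": [21.2,13.3,30.3],"turn": [0,0,0]},
    {"grip": 0,"linear": [24.6,15.4,33.2],"turn": [0,0,0]},
    {"grip": 0,"linear": [28.1,17.6,35.9],"turn": [0,0,0]}
  ]
}}

```text
time: 14.15
tool_pos: [0.4396, -0.3423, 0.1078]
tool_rot: [3.139, 0.006, 0.56]
contact_force: [-14.7, -6.2, 13.2]
opening: 0.0173
```

Run:
```python
from h import *
im,o=snap('side','s11');print(o['tool_pos'],o['tool_rot'],o['opening'],o['contact_force'])
a=cv2.imread('pics/s11.png')[80:190,220:330]
cv2.imwrite('pics/z12.png',cv2.resize(a,None,fx=5,fy=5,interpolation=2))
```

```text
[ 0.43959683 -0.34230298  0.10781224] [3.13926139 0.00587759 0.56032865] 0.01733511917717357 [-14.74313064  -6.23866023  13.19985652]
```

View pics/z12.png

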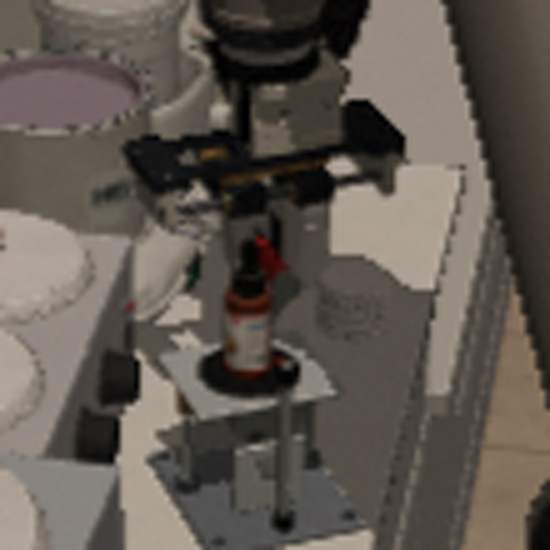

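{"name": "apply_moves", "arguments": {
  "increments": [
    {"grip": 0,"linear": [2.5,1.5,4],"turn": [0,0,0]},
    {"grip": 0,"linear": [6.2,4,6.7],"turn": [0,0,0]},
    {"grip": 0,"linear": [10,6.5,9],"turn": [0,0,0]},
    {"grip": 0,"linear": [14,9,11],"turn": [0,0,0]},
    {"grip": 0,"linear": [18.2,11.5,12.6],"turn": [0,0,0]},
    {"grip": 0,"linear": [22.4,14.2,13.8],"turn": [0,0,0]},
    {"grip": 0,"linear": [26.7,17,14.8],"turn": [0,0,0]},
    {"grip": 0,"linear": [31.2,19.6,15.4],"turn": [0,0,0]},
    {"grip": 0,"linear": [35.6,22.4,15.8],"turn": [0,0,0]},
    {"grip": 0,"linear": [38,24,16],"turn": [0,0,0]}
  ]
}}

```text
time: 15.2
tool_pos: [0.4801, -0.3174, 0.1229]
tool_rot: [3.138, 0.002, 0.56]
contact_force: [-2.8, -6.4, 2.9]
opening: 0.0172
```

Run:
```python
from h import *
im,o=snap('side','s12');print(o['tool_pos'],o['tool_rot'],o['opening'],o['contact_force'])
snap('scene','c12')
a=cv2.imread('pics/s12.png')[80:190,220:330]
b=cv2.imread('pics/c12.png')[130:280,230:370]
cv2.imwrite('pics/z13.png',np.hstack([cv2.resize(a,(440,440),interpolation=2),cv2.resize(b,(350,440),interpolation=2)]))
```

```text
[ 0.48013787 -0.31742479  0.12289084] [3.13769124e+00 1.64534015e-03 5.60188097e-01] 0.017172636581834873 [-2.77802364 -6.41786761  2.93968815]
```

View pics/z13.png

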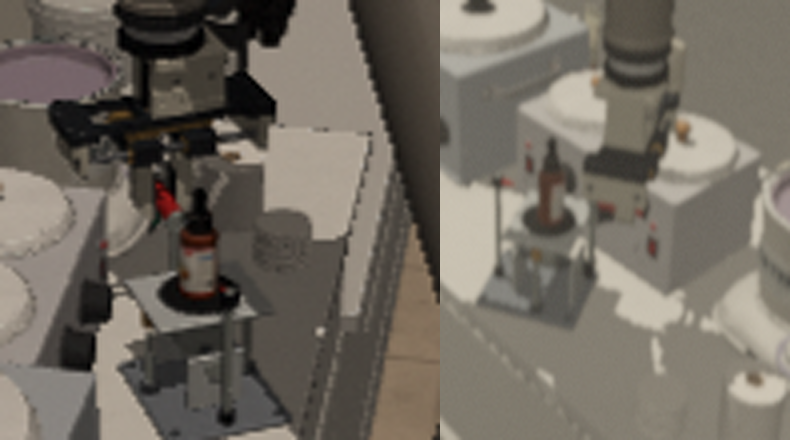

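{"name": "apply_moves", "arguments": {
  "increments": [
    {"grip": 0,"linear": [1.5,1,0],"turn": [0,0,0]},
    {"grip": 0,"linear": [2.5,1.5,0],"turn": [0,0,0]},
    {"grip": 0,"linear": [2.5,1.5,0],"turn": [0,0,0]},
    {"grip": 0,"linear": [2.5,1.5,0],"turn": [0,0,0]},
    {"grip": 0,"linear": [2.5,1.5,0],"turn": [0,0,0]},
    {"grip": 0,"linear": [2.5,1.5,0],"turn": [0,0,0]}
  ]
}}

```text
time: 15.9
tool_pos: [0.4825, -0.3159, 0.1228]
tool_rot: [3.138, 0.001, 0.56]
contact_force: [-3.0, -5.5, 2.9]
opening: 0.0176
```

Run:
```python
from h import *
im,o=snap('side','s13');print(o['tool_pos'],o['tool_rot'],o['opening'],o['contact_force'])
snap('scene','c13'); snap('wrist','w13')
a=cv2.imread('pics/s13.png')[100:200,220:300]
b=cv2.imread('pics/c13.png')[165:245,230:310]
cv2.imwrite('pics/z14.png',np.hstack([cv2.resize(a,(400,500),interpolation=2),cv2.resize(b,(400,400),interpolation=2)[:500] if 0 else cv2.copyMakeBorder(cv2.resize(b,(400,400),interpolation=2),0,100,0,0,0)]))
```

```text
[ 0.48254887 -0.31593055  0.12280776] [3.13785619e+00 1.30528225e-03 5.59988790e-01] 0.0176094937037884 [-2.95937785 -5.47690192  2.86759584]
```

View pics/z14.png

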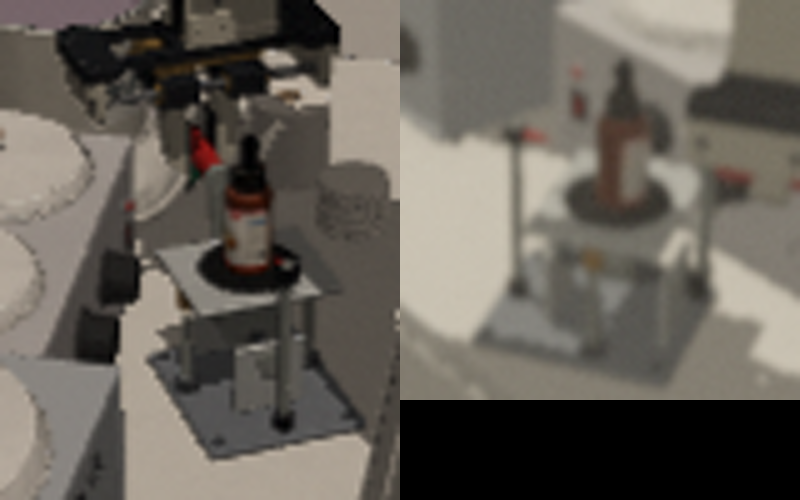

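View pics/w13.png

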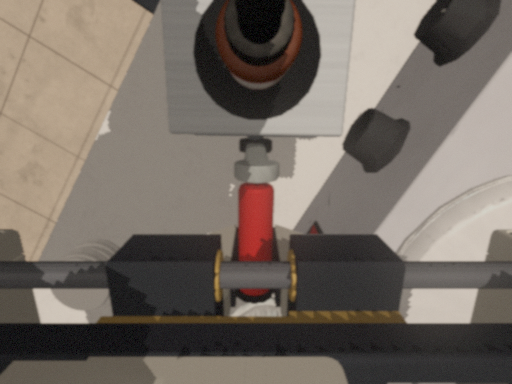

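Run:
```python
from h import *
for z in (.089,.099):
    a=onz('w13',171,133,z);b=onz('w13',343,133,z);d=b-a;print(z,np.linalg.norm(d),np.arctan2(d[1],d[0]),a,b)
# hub vs lever top in stand x, relative to TCP
o,_=pickle.load(open('pics/w13.pkl','rb'));T=np.array(o['tool_pos']);x=np.array([.847,.531,0])
print('hub sx',(onz('w13',256,145,.055)-T)@x,'lever top sx',(onz('w13',257,168,.138)-T)@x)
o=observe();print(o['tool_pos'],np.abs(o['qvel']).max(),o['contact_force'])
w=np.array(proj('s13',[.4293,-.2265,.099]));print('disc centre raised in s13 crop',(w-[220,100])*5,(proj('s13',[.4293,-.2265,.089])-[220,100])*5)
```

```text
0.089 0.10934358683110862 0.5604980377864611 [ 0.40653089 -0.2935016   0.089     ] [ 0.49914387 -0.23537366  0.089     ]
0.099 0.10364357935779468 0.5604980377864608 [ 0.40844882 -0.29129452  0.099     ] [ 0.49623394 -0.23619675  0.099     ]
hub sx 0.001612674143985214 lever top sx 0.0019414409033608436
[ 0.48254653 -0.31591172  0.12281346] 0.0019947766385923498 [-2.21868039 -4.71052039  3.84373473]
disc centre raised in s13 crop [246.34970541 265.28763099] [246.18481499 277.66439412]
```

```bash
python3 -c "
from cell import hand_in
print(hand_in())"
```

```text
the job is handed in; nothing more can be done
None
```

The amber bottle is standing free on the raised plate, and the job was handed in with the gripper still holding the lever upright. This took about 16 s of the 56 s. `hand_in` reports no verdict, so the outcome rests on my own last checks.

**What I did:**
- I gripped the bottle across its body.
- I lowered it onto the rubber disc until the wrist felt it touch, let go and backed away with the lever still down. The side view then showed it upright in the middle.
- I gripped the red bar with about 15 N and swung it along its arc to the top.

**Last checks:**
- **Lever:** in the wrist view, the lever's top and its hub line up to within 0.3 mm along the stand's x, so it is straight up.
- **Plate:** its apparent width and the disc's position in the side view both match a height of 0.099 m.
- **Bottle:** it stands upright near the disc's middle in the side, scene and wrist views.
- **Arm:** it is at rest, with about 5–6 N on the tool.

**Disagreements along the way:**
- Halfway up the swing the wrist force reached about 20 N because my arc ran a few millimetres inside the lever's circle. I corrected it for the second half.
- Two of my height measurements were off. The bottle's top came out at 76 mm from two close wrist views, and 99 mm once the side view was added; the text says 102 mm. The plate came out at 85–89 mm, against 89 mm.

I steered clear of the black bottle, pot, cotton pads and paper roll and saw no sign that any of them moved, but I did not re-measure where they stand.

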